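Slacken the left-hand knob of the saw blade arbor

TASK

Two discs are clamped flat on small bolted-down arbor stands, each under a black bar knob. The knob on the toothed saw blade has a left-hand thread: slacken it by turning it clockwise, seen from above, by about 70 degrees, and let go. Do not turn it the other way, and leave the knob on the smooth abrasive disc as it is.

Things in the scene. Friction and masses are not known exactly. Their poses are not given: they have to be found in the camera images.
- blade_grip (a point): black bar knob of the saw blade (thin steel, teeth round the rim, 114 mm wide, level, 45 mm up, on a fixed grey stand with a 90 mm square base). Upright bar 48 mm long, 14 thick, from 59 to 93 mm above the table; below it a steel flange 46 mm wide, top at 52 mm. Point: on the turning axis, 80 mm up; x along the bar, y across it, z up. It does not rise as it turns.
- blade_knob (a joint): turn of the saw blade's knob, in rad: 0 as found (tight), grows as it is turned clockwise seen from above (left-hand thread, so this slackens it); stops at -0.3 and 2.4. It turns with about 0.12 N m of friction and stays where it is left.
- abrasive_grip (a point): black bar knob of the abrasive disc (dark, smooth rim, 110 mm wide, level, 46 mm up, on an equal fixed stand). Upright bar 48 mm long, 14 thick, from 59 to 93 mm above the table; below it a steel flange 46 mm wide, top at 52 mm. Point: on the turning axis, 80 mm up; x along the bar, y across it, z up. Not to be turned.
- abrasive_knob (a joint): turn of the abrasive disc's knob, in rad: 0 as found, grows clockwise seen from above; equally stiff. Not to be turned.

How it is judged:
By the outcome, as a careful person would: the job done as asked, in the order asked, and still so for the second after the job is handed in, with the robot touching nothing.
It also fails if it takes over 32 s, if anything falls off the work surface, if the arm or the gripper's body presses on something with over 40 N, if the wrist force passes 120 N, or if a joint passes its speed limit or range.

ROBOT

A 6-joint arm with a two-finger parallel gripper is mounted at the origin on a cart in front of the work surface, level with it; the furniture and walls round the work are solid. World frame = base frame: x ahead of the robot, y to its left, z up, the work surface at z = 0. Lengths are in m, angles in rad, forces in N, time in s.
With the tool pointing down it reaches from about 0.35 to 0.775 m from the base axis. Payload 7.3 kg.
Tool frame: the origin (TCP) lies on the centre line of the jaws, within the pads' length; the fingertips stand ahead of it and the grasp point (between the pads) lies 11 mm behind it (robot.nose_length is the z of the fingertips in the tool frame, in m); z points along the fingers, y is the line along which they close (so a half turn about z gives the same grasp; the last joint's range is limited). The gripper opens to 92 mm and grips with 3 to 60 N. Pads are 19 mm wide; open, the fingers measure 130 mm over their backs; the gripper's body (75 mm by 190 mm) begins 47 mm behind the grasp point.
Start: joints at [-1.249, 0.342, 1.524, -0, 1.275, -0.146], TCP at [0.237, -0.469, 0.198] pointing down, gripper open.
Joint ranges: [-2.53, 2.53], [-0.77, 2.02], [0.04, 2.7], [-1, 4.14], [0.28, 2.66], [-3.11, 3.11]. Speed limits (rad/s): [2.57, 2.57, 3.14, 3.14, 3.14, 3.14].

INTERFACE

Orientations are given as [roll, pitch, yaw] about the fixed x, y, z axes, in that order (R = Rz(yaw) Ry(pitch) Rx(roll)).
In Python, from cell import robot, cams gives the robot as it stands. The module is installed in compiled form; this text tells all that it offers.
- The arm moves only by the tool carry_out, never from a script. Its argument "deltas" is a list of rows, each a list of 7 numbers: the shift along the tool's x, y, z in cm, then the turn, a rotation vector about the tool's x, y, z in rad, then the opening, from 0 (shut) to 1 (fully open). A call has exactly 8 rows; each row shifts and turns the commanded pose from where the row before left it, along the tool's axes as they then stand; what a row does not reach is not made up. A row lasts 1/12 s, in which the tool goes at most 41.7 mm and 7.16 degrees, less where a joint would pass 70% of its speed; a pose out of reach is approached as far as the arm can. A call is refused whole if a number of a shift passes 4.17 or a number of a turn 0.125, either way. A call with a gripper value outside its range is refused whole. The fingers move at their own pace and stop on an object; "force" is the grip in N (left out, the last holds). Time passes only in rows, so rows that do not move let the fingers close, or fill a call up. It gives the time, the measured TCP pose, the force, the opening and the grip force at its end, in the units of the state.
- robot.observe(): the state, without advancing time (a new reading comes with each control period).
- cams.read_camera(name): name is "scene" or "side" or "wrist"; returns a dict with "image" (480x640x3 uint8, blue, green, red), "depth" (480x640 float32, m along the optical axis (not along the pixel's ray), 0 where there is no reading), "fx", "fy", "cx", "cy" (pixels), "world_to_cam" (4x4, takes a point from world to camera coordinates). Camera axes: x right, y up, looking along -z (the intrinsics and any distortion apply to the point x, -y, -z); pixel columns grow to the right and rows downward; lengths in m; the calibration is good to about 2 mm. The wrist camera is an equidistant fisheye: a pixel r from the principal point sees the ray r / f radians off the axis. A picture is of the moment at which its call begins.
- robot.hand_in(): hands the job in; it is judged then, once.
The state is a dict: "time": time; "qpos": joint angles; "qvel": joint speeds; "joint_efforts": joint torques, N m; "tool_pos": TCP position; "tool_rot": TCP orientation; "contact_force": force on the tool from outside, world axes, zero at the start; "torque": the same for the moment, N m; "opening": finger opening in m; "grip_force": force on a finger pad.
Only numpy, scipy, OpenCV 4.12 (cv2) and the standard library are available. Lean on these libraries where they do the work, as an engineer would, in place of code of your own. Each camera call takes 0.05 s, during which the arm holds its last target. There are 200 camera calls.

## Working session

There is one attempt and no reset: what is moved stays moved. The work goes in short steps, Python scripts to look and compute and a tool call to move; the robot and the scene stay as the last step left them, time stands still between calls to the robot, and variables do not carry over. Pictures are saved under pics/ and viewed, at most 10 in all, crops included, and the job is handed in when it is done.

Besides the shell and the picture viewer there is one more tool, called after "Emit:" as name(argument=value, ...) on one line, values as JSON. carry_out: Moves the arm, as the interface text tells. Its arguments: {"type":"object","properties":{"deltas":{"type":"array","items":{"type":"array","items":{"type":"number"}}},"force":{"type":"number"}},"required":["deltas"]}

```bash
mkdir -p pics; python3 - <<'E'
from cell import robot,cams
import cv2,numpy as np
s=robot.observe();print(s['time'],s['tool_pos'],s['tool_rot'],s['opening'],robot.nose_length)
for n in("scene","side"):
    c=cams.read_camera(n);cv2.imwrite(f"pics/{n}.png",c["image"]);np.savez(f"{n}.npz",**c)
    print(n,np.round(c["world_to_cam"],3).tolist(),c["fx"],c["cx"],c["cy"],[k for k in c])
E
```

```text
0.0 [ 0.23661067 -0.46817343  0.19724629] [-3.14008952e+00 -1.94930969e-04  4.67822409e-01] 0.09210260821667088 0.008
scene [[-0.685, -0.728, -0.015, 0.462], [0.502, -0.487, 0.715, -0.25], [-0.528, 0.482, 0.699, -0.723], [0.0, 0.0, 0.0, 1.0]] 451.0744035820356 323.4721912492721 238.3691814494147 ['image', 'depth', 'fx', 'fy', 'cx', 'cy', 'world_to_cam']
side [[-0.826, -0.563, 0.021, 0.508], [0.376, -0.524, 0.764, -0.207], [-0.419, 0.639, 0.645, -0.788], [0.0, 0.0, 0.0, 1.0]] 541.5166138575646 316.69257863939464 233.05305484401023 ['image', 'depth', 'fx', 'fy', 'cx', 'cy', 'world_to_cam']
```

View pics/scene.png

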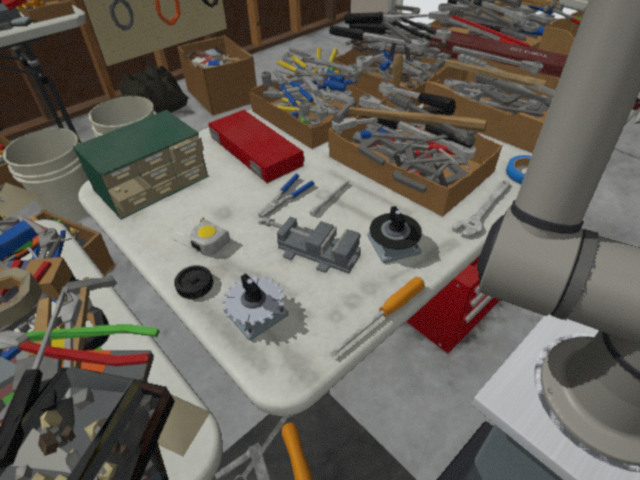

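View pics/side.png

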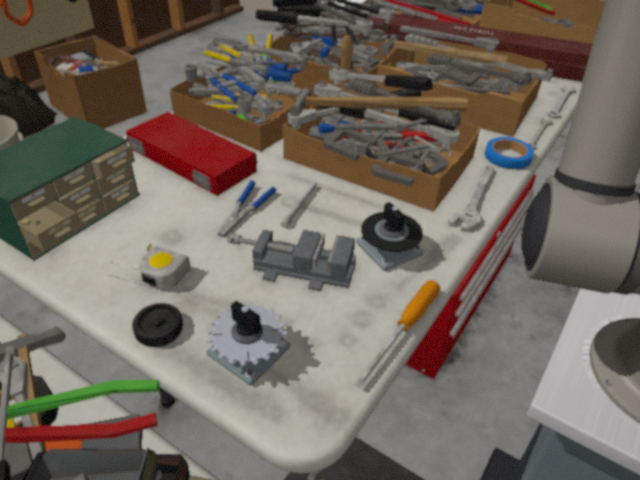

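The saw blade is at about (252,292) in scene and (245,322) in side. The abrasive disc is at (395,230) and (391,230). I'll locate the blade's knob from depth.

```bash
cat > h.py <<'E'
import numpy as np
def world(c):
    d=c["depth"];v,u=np.mgrid[:480,:640]
    P=np.stack([(u-c["cx"])/c["fx"]*d,-(v-c["cy"])/c["fy"]*d,-d],-1)
    M=c["world_to_cam"];return (P-M[:3,3])@M[:3,:3]
E
python3 - <<'E'
import numpy as np,cv2
from h import world
for n,(u,v) in (("scene",(252,292)),("side",(245,322))):
    c=np.load(n+".npz");W=world(c);g=c["image"].max(2)
    m=np.zeros((480,640),bool);m[v-35:v+35,u-35:u+35]=1
    k=m&(g<75)&(c["depth"]>0)&(W[...,2]>.06)&(W[...,2]<.11)
    p=W[k];print(n,len(p),p.mean(0),p.max(0),p.min(0))
    t=p[p[:,2]>.085];print("top",len(t),t.mean(0), cv2.minAreaRect((t[:,:2]*1000).astype(np.float32)))
    b=m&(np.abs(W[...,2]-.045)<.004)&(c["depth"]>0);q=W[b]
    print("disc",cv2.minEnclosingCircle((q[:,:2]*1000).astype(np.float32)))
    x=cv2.resize(c["image"][v-50:v+60,u-60:u+60],None,fx=5,fy=5,interpolation=cv2.INTER_CUBIC);cv2.imwrite(f"pics/c_{n}.png",x)
cv2.imwrite("pics/both.png",cv2.resize(np.hstack([cv2.imread("pics/c_scene.png"),cv2.imread("pics/c_side.png")]),(800,367)))
E
```

```text
scene 280 [0.51682276 0.31903356 0.08221308] [0.54626749 0.32488865 0.09482461] [0.49957171 0.31004394 0.06034677]
top 139 [0.5203365  0.31777508 0.09074113] ((523.5736083984375, 317.05615234375), (12.80072021484375, 45.759578704833984), 87.72342681884766)
disc ((525.1441650390625, 315.4233703613281), 57.52206802368164)
side 555 [0.51665656 0.32003506 0.08179155] [0.54343752 0.32713885 0.0953066 ] [0.49745895 0.30938836 0.06013137]
top 262 [0.51833094 0.31853274 0.09096094] ((520.4639282226562, 317.022216796875), (13.56820011138916, 45.87098693847656), 86.33891296386719)
disc ((522.1871337890625, 315.0909729003906), 57.527488708496094)
```

View pics/both.png

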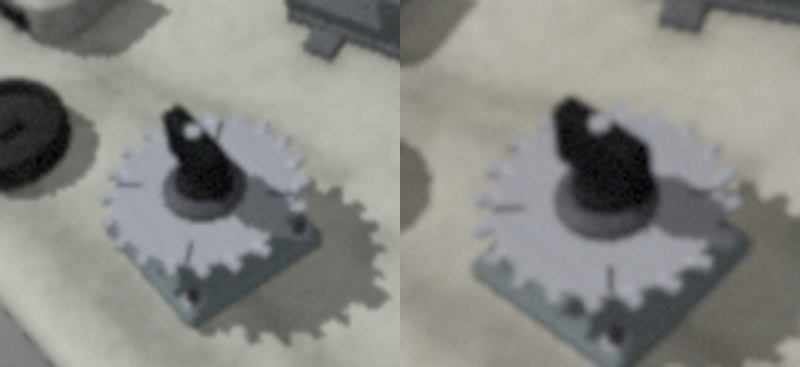

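Knob axis is at about (0.522, 0.316), with the bar at about -3° yaw. I'll travel above it first, then turn to yaw 3.09. That keeps the last joint in range for the clockwise turn.

Emit:
carry_out(deltas=[[1.3, -1.2, 0, 0, 0, 0, 1], [2.5, -2.4, 0, 0, 0, 0, 1], [2.5, -2.4, 0, 0, 0, 0, 1], [2.5, -2.4, 0, 0, 0, 0, 1], [2.5, -2.4, 0, 0, 0, 0, 1], [2.5, -2.4, 0, 0, 0, 0, 1], [2.5, -2.4, 0, 0, 0, 0, 1], [2.5, -2.4, 0, 0, 0, 0, 1]])

```text
time: 0.77
tool_pos: [0.3234, -0.2214, 0.1977]
tool_rot: [-3.141, 0.0, 0.467]
contact_force: [1.2, -0.0, 0.1]
opening: 0.0916
grip_force: 0.0
```

Emit:
carry_out(deltas=[[2.5, -2.4, 0, 0, 0, 0, 1], [2.5, -2.4, 0, 0, 0, 0, 1], [2.5, -2.4, 0, 0, 0, 0, 1], [2.5, -2.4, 0, 0, 0, 0, 1], [2.5, -2.4, 0, 0, 0, 0, 1], [2.5, -2.4, 0, 0, 0, 0, 1], [2.5, -2.4, 0, 0, 0, 0, 1], [2.5, -2.4, 0, 0, 0, 0, 1]])

```text
time: 1.43
tool_pos: [0.4153, 0.0402, 0.1978]
tool_rot: [-3.142, 0.0, 0.468]
contact_force: [0.2, -0.4, 0.2]
opening: 0.0918
grip_force: 0.0
```

Emit:
carry_out(deltas=[[2.5, -2.4, 0, 0, 0, 0, 1], [2.5, -2.4, 0, 0, 0, 0, 1], [2.5, -2.4, 0, 0, 0, 0, 1], [2.5, -2.4, 0, 0, 0, 0, 1], [2.5, -2.4, 0, 0, 0, 0, 1], [2.5, -2.4, 0, 0, 0, 0, 1], [2.5, -2.4, 0, 0, 0, 0, 1], [1.3, -1.2, 0, 0, 0, 0, 1]])

```text
time: 2.1
tool_pos: [0.5022, 0.2872, 0.1971]
tool_rot: [-3.141, 0.0, 0.47]
contact_force: [-0.3, -0.6, 0.4]
opening: 0.0916
grip_force: 0.0
```

Emit:
carry_out(deltas=[[0, 0, 0, 0, 0, -0.06, 1], [0, 0, 0, 0, 0, -0.12, 1], [0, 0, 0, 0, 0, -0.12, 1], [0, 0, 0, 0, 0, -0.12, 1], [0, 0, 0, 0, 0, -0.12, 1], [0, 0, 0, 0, 0, -0.12, 1], [0, 0, 0, 0, 0, -0.12, 1], [0, 0, 0, 0, 0, -0.12, 1]])

```text
time: 2.77
tool_pos: [0.5017, 0.2837, 0.1974]
tool_rot: [-3.141, 0.001, 1.374]
contact_force: [0.1, -0.2, 0.4]
opening: 0.0916
grip_force: 0.0
```

Emit:
carry_out(deltas=[[0, 0, 0, 0, 0, -0.12, 1], [0, 0, 0, 0, 0, -0.12, 1], [0, 0, 0, 0, 0, -0.12, 1], [0, 0, 0, 0, 0, -0.12, 1], [0, 0, 0, 0, 0, -0.12, 1], [0, 0, 0, 0, 0, -0.12, 1], [0, 0, 0, 0, 0, -0.12, 1], [0, 0, 0, 0, 0, -0.12, 1]])

```text
time: 3.43
tool_pos: [0.5017, 0.2837, 0.1974]
tool_rot: [-3.14, -0.0, 2.334]
contact_force: [-0.5, 0.8, -0.2]
opening: 0.0919
grip_force: 0.0
```

Emit:
carry_out(deltas=[[0, 0, 0, 0, 0, -0.12, 1], [0, 0, 0, 0, 0, -0.12, 1], [0, 0, 0, 0, 0, -0.12, 1], [0, 0, 0, 0, 0, -0.12, 1], [0, 0, 0, 0, 0, -0.12, 1], [0, 0, 0, 0, 0, -0.12, 1], [0, 0, 0, 0, 0, -0.04, 1], [0, 0, 0, 0, 0, 0, 1]])

```text
time: 4.1
tool_pos: [0.5017, 0.2837, 0.1974]
tool_rot: [-3.141, -0.001, 3.089]
contact_force: [0.6, 0.3, 0.3]
opening: 0.0916
grip_force: 0.0
```

```bash
cat > look.py <<'E'
import sys,numpy as np,cv2
from cell import robot,cams
from scipy.spatial.transform import Rotation as Ro
s=robot.observe();print(s['time'],s['tool_pos'],s['tool_rot'],s['qpos'],s['contact_force'])
c=cams.read_camera("wrist");cv2.imwrite(sys.argv[1],c["image"])
np.savez("wrist.npz",**c)
M=c["world_to_cam"];print(-M[:3,:3].T@M[:3,3],c["fx"],c["cx"],c["cy"])
def ray(u,v,z):
    x,y=(u-c["cx"])/c["fx"],(v-c["cy"])/c["fy"];r=np.hypot(x,y);k=np.sin(r)/max(r,1e-9)
    d=M[:3,:3].T@np.array([x*k,-y*k,-np.cos(r)]);o=-M[:3,:3].T@M[:3,3];return o+d*(z-o[2])/d[2]
g=c["image"].max(2)
# pixel map of the expected knob top
p=M@[.522,.316,.093,1];th=np.arctan2(np.hypot(p[0],p[1]),-p[2]);f=np.arctan2(-p[1],p[0])
u,v=c["cx"]+c["fx"]*th*np.cos(f),c["cy"]+c["fy"]*th*np.sin(f);print("expected",u,v)
n,l,st,ce=cv2.connectedComponentsWithStats((g<60).astype(np.uint8))
for i in range(1,n):
    if 150<st[i,4]<20000 and np.hypot(*(ce[i]-[u,v]))<90:
        P=np.array([ray(a,b,.093)[:2] for b,a in np.argwhere(l==i)])*1000
        print(st[i],ce[i],cv2.minAreaRect(P.astype(np.float32)))
E
python3 look.py pics/w1.png
```

```text
4.1 [0.50173555 0.283702   0.1974089 ] [-3.14105331e+00 -8.68239412e-04  3.08920575e+00] [ 3.81755959e-01  4.37853957e-01  1.37758232e+00 -1.27877309e-04
  1.32717094e+00 -1.13662279e+00] [0.55953041 0.33881316 0.31071569]
[0.42385053 0.28830993 0.38410718] 371.64829954431775 322.47495926966656 239.3730911531451
expected 361.86214659136544 251.58698513030762
[ 332  214   40   64 1531] [353.64859569 240.71717831] ((517.0518188476562, 307.548828125), (32.20223617553711, 54.613441467285156), 87.44033813476562)
```

View pics/w1.png

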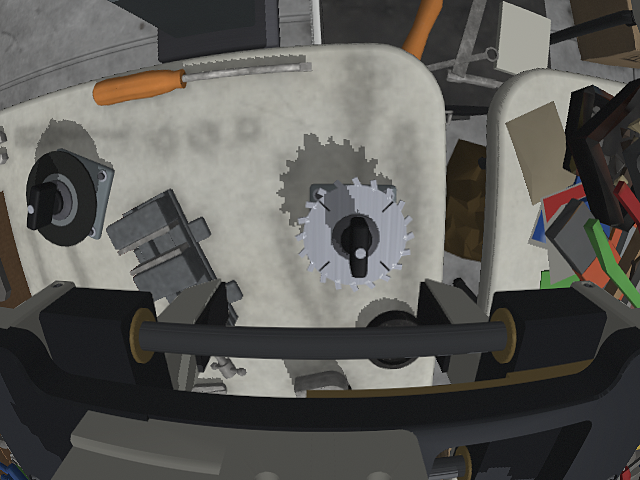

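The wrist view shows the knob at about (357,248), with the white mark at (361,252) where my estimate puts it and the bar aligned with tool x. I'll centre and descend.

Emit:
carry_out(deltas=[[-0.9, 1.6, 0, 0, 0, 0, 1], [-0.96, 1.76, 0, 0, 0, 0, 1], [0, 0, 1.5, 0, 0, 0, 1], [0, 0, 2, 0, 0, 0, 1], [0, 0, 2, 0, 0, 0, 1], [0, 0, 2, 0, 0, 0, 1], [0, 0, 0, 0, 0, 0, 1], [0, 0, 0, 0, 0, 0, 1]])

```text
time: 4.82
tool_pos: [0.5217, 0.3161, 0.1221]
tool_rot: [-3.14, -0.002, 3.087]
contact_force: [0.4, -0.0, -0.2]
opening: 0.0915
grip_force: 0.0
```

```bash
python3 look.py pics/w2.png
```

```text
4.8167 [0.5217399  0.31611387 0.12211004] [-3.14033114e+00 -2.30027453e-03  3.08661484e+00] [ 4.19207216e-01  5.62315480e-01  1.38306828e+00 -7.72766140e-05
  1.19883139e+00 -1.09658457e+00] [ 0.43748052 -0.04278859 -0.18376606]
[0.44415914 0.32101126 0.30890759] 371.64829954431775 322.47495926966656 239.3730911531451
expected 321.3498994390508 261.94065414240333
[ 289  212   52   84 2462] [315.83509342 247.6770918 ] ((517.2186279296875, 311.70562744140625), (30.60363006591797, 54.08222198486328), 85.82496643066406)
```

View pics/w2.png

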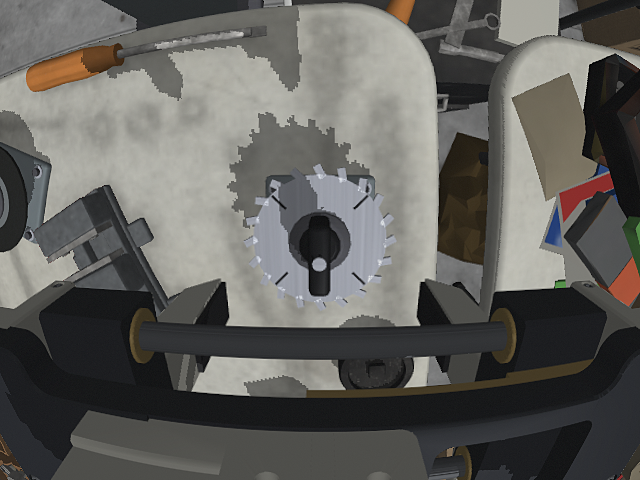

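The knob is centred at about (320,262), the bar is vertical in the image, and the jaws straddle it. Next I'll descend and grip.

Emit:
carry_out(deltas=[[0, 0, 1.3, 0, 0, 0, 1], [0, 0, 1.5, 0, 0, 0, 1], [0, 0, 1.5, 0, 0, 0, 1], [0, 0, 1.0, 0, 0, 0, 1], [0, 0, 0, 0, 0, 0, 1], [0, 0, 0, 0, 0, 0, 0.4], [0, 0, 0, 0, 0, 0, 0.3], [0, 0, 0, 0, 0, 0, 0.25]], force=40)

```text
time: 5.53
tool_pos: [0.5231, 0.3167, 0.0712]
tool_rot: [3.141, 0.002, 3.088]
contact_force: [0.0, -0.0, -0.4]
opening: 0.0765
grip_force: 0.0
```

Emit:
carry_out(deltas=[[0, 0, 0, 0, 0, 0, 0.2], [0, 0, 0, 0, 0, 0, 0.15], [0, 0, 0, 0, 0, 0, 0.1], [0, 0, 0, 0, 0, 0, 0], [0, 0, 0, 0, 0, 0, 0], [0, 0, 0, 0, 0, 0, 0], [0, 0, 0, 0, 0, 0, 0], [0, 0, 0, 0, 0, 0, 0]], force=40)

```text
time: 6.2
tool_pos: [0.5223, 0.3164, 0.0698]
tool_rot: [-3.141, -0.0, 3.088]
contact_force: [0.5, -0.2, 0.5]
opening: 0.0229
grip_force: 0.0
```

Emit:
carry_out(deltas=[[0, 0, 0, 0, 0, 0, 0], [0, 0, 0, 0, 0, 0, 0], [0, 0, 0, 0, 0, 0, 0], [0, 0, 0, 0, 0, 0, 0], [0, 0, 0, 0, 0, 0, 0], [0, 0, 0, 0, 0, 0, 0], [0, 0, 0, 0, 0, 0, 0], [0, 0, 0, 0, 0, 0, 0]], force=40)

```text
time: 6.87
tool_pos: [0.5223, 0.3164, 0.0699]
tool_rot: [-3.142, 0.0, 3.088]
contact_force: [0.2, -0.0, -0.1]
opening: 0.0005
grip_force: 0.0
```

The jaws shut with nothing between them, so I'll look before doing anything else.

```bash
python3 look.py pics/w3.png; python3 - <<'E'
from cell import cams
import cv2,numpy as np
o=[]
for n,(u,v) in (("scene",(252,280)),("side",(245,310))):
    c=cams.read_camera(n);np.savez(n+"2.npz",**c);o.append(cv2.resize(c["image"][v-80:v+60,u-70:u+70],(400,400),interpolation=cv2.INTER_CUBIC))
cv2.imwrite("pics/b2.png",np.hstack(o))
E
```

```text
6.8667 [0.52233765 0.31636414 0.06987141] [-3.14151173e+00  4.59255070e-07  3.08778951e+00] [ 4.19183083e-01  6.16181408e-01  1.44325768e+00 -8.18258224e-05
  1.08219002e+00 -1.09777169e+00] [ 0.16483661 -0.02218772 -0.06564593]
[0.44431106 0.32099035 0.25650937] 371.64829954431775 322.47495926966656 239.3730911531451
expected 320.4433112865975 297.37125649081435
[ 282  230   67  114 3178] [314.41724355 270.64474512] ((517.0668334960938, 311.08660888671875), (29.6499080657959, 59.827632904052734), 79.39986419677734)
[316 350  14  27 251] [322.4501992  365.01992032] ((561.3336181640625, 314.9104309082031), (7.056397914886475, 17.318599700927734), 86.9104995727539)
```

View pics/b2.png

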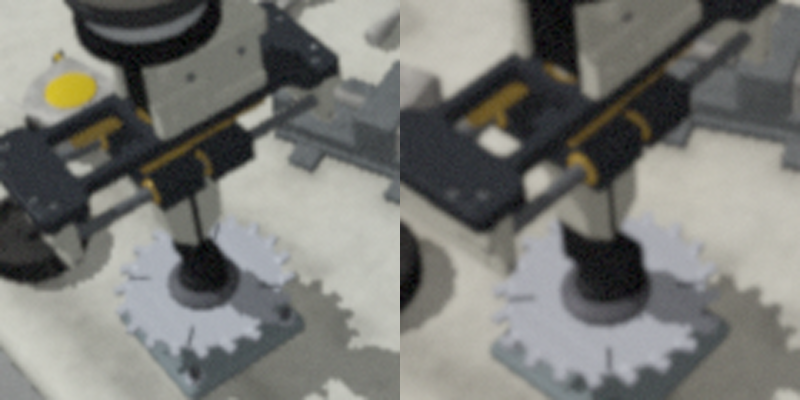

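View pics/w3.png

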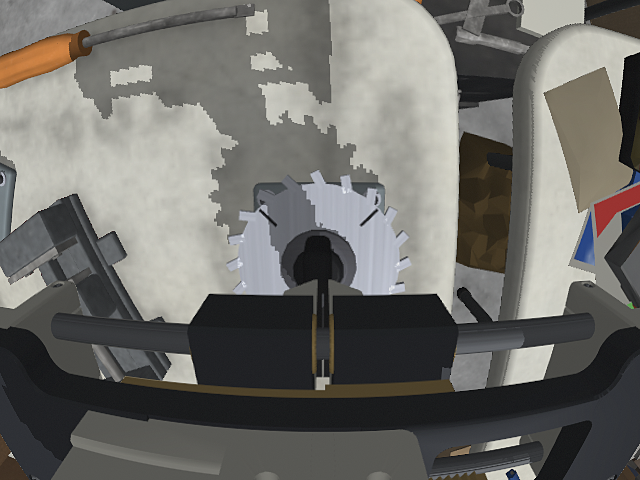

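Scene crop: the closed jaws sit at the knob's upper left, around (195,215). They may be above it or beyond it, so I'll measure finger and knob points by depth.

```bash
python3 - <<'E'
import numpy as np,cv2
from h import world
for n,(u,v) in (("scene",(252,280)),("side",(245,310))):
    c=np.load(n+"2.npz");W=world(c);b=np.load(n+".npz");W0=world(b)
    m=np.zeros((480,640),bool);m[v-80:v+60,u-70:u+70]=1
    new=m&(W[...,2]-W0[...,2]>.008)|(m&(np.abs(c["depth"]-b["depth"])>.012)); 
    for lo in np.arange(.055,.135,.01):
        k=new&(W[...,2]>lo)&(W[...,2]<lo+.01)&(np.hypot(W[...,0]-.522,W[...,1]-.316)<.04);p=W[k]
        if len(p):print(n,round(lo,3),len(p),p.min(0).round(4),p.max(0).round(4),c["image"][k].mean(0).round())
    g=c["image"].max(2)
    k=m&~new&(g<75)&(W[...,2]>.06)&(W[...,2]<.1)&(np.hypot(W[...,0]-.522,W[...,1]-.316)<.04);p=W[k]
    print("knob",len(p),p.min(0),p.max(0))
    # a column profile through the fingers
    for x in range(-6,7,4):
        col=[(r,*(W[r,u-2+x]*1000).round().astype(int),int(g[r,u-2+x])) for r in range(v-20,v+30,4)];print(u-2+x,*[str(q).replace(' ','') for q in col])
E
```

```text
scene 0.055 1 [0.5333 0.3272 0.0566] [0.5333 0.3272 0.0566] [76. 69. 68.]
scene 0.085 1 [0.5047 0.3208 0.0934] [0.5047 0.3208 0.0934] [23. 20. 19.]
scene 0.095 19 [0.51   0.3095 0.0995] [0.5149 0.3275 0.1049] [88. 92. 90.]
scene 0.105 69 [0.51   0.3009 0.105 ] [0.5333 0.3356 0.1149] [106. 112. 110.]
scene 0.115 100 [0.5101 0.3018 0.115 ] [0.5346 0.3366 0.125 ] [109. 116. 115.]
scene 0.125 91 [0.5101 0.301  0.1251] [0.5344 0.337  0.1349] [105. 112. 111.]
scene 0.135 36 [0.5102 0.3009 0.1354] [0.5142 0.3366 0.1446] [ 96. 102. 101.]
knob 205 [0.49968743 0.31051515 0.06044703] [0.54119259 0.32364702 0.09935507]
244 (260,np.int64(491),np.int64(336),np.int64(187),38) (264,np.int64(488),np.int64(339),np.int64(183),35) (268,np.int64(489),np.int64(340),np.int64(174),32) (272,np.int64(512),np.int64(329),np.int64(137),106) (276,np.int64(513),np.int64(330),np.int64(127),116) (280,np.int64(514),np.int64(331),np.int64(118),118) (284,np.int64(514),np.int64(332),np.int64(108),92) (288,np.int64(538),np.int64(322),np.int64(67),94) (292,np.int64(543),np.int64(321),np.int64(51),116) (296,np.int64(536),n
[... 4668 characters left out ...]
nt64(513),np.int64(329),np.int64(51),96)
249 (290,np.int64(485),np.int64(342),np.int64(176),27) (294,np.int64(510),np.int64(316),np.int64(131),72) (298,np.int64(512),np.int64(316),np.int64(122),79) (302,np.int64(511),np.int64(317),np.int64(116),71) (306,np.int64(510),np.int64(318),np.int64(110),67) (310,np.int64(511),np.int64(318),np.int64(101),68) (314,np.int64(512),np.int64(318),np.int64(92),35) (318,np.int64(509),np.int64(322),np.int64(90),24) (322,np.int64(509),np.int64(323),np.int64(83),21) (326,np.int64(509),np.int64(323),np.int64(74),22) (330,np.int64(510),np.int64(323),np.int64(65),19) (334,np.int64(510),np.int64(323),np.int64(56),29) (338,np.int64(508),np.int64(326),np.int64(52),85)
```

Both depth views put the fingertips at about 0.100 m, while the reported pose implies 0.062 m. So the jaws closed just above the bar and the real tips sit about 38 mm higher than stated. I'll open, descend partway and re-measure.

Emit:
carry_out(deltas=[[0, 0, 0, 0, 0, 0, 0.6], [0, 0, 0, 0, 0, 0, 0.6], [0, 0, 0, 0, 0, 0, 0.6], [0, 0, 0, 0, 0, 0, 0.6], [0, 0, 0, 0, 0, 0, 0.6], [0, 0, 0, 0, 0, 0, 0.6], [0, 0, 0, 0, 0, 0, 0.6], [0, 0, 0, 0, 0, 0, 0.6]])

```text
time: 7.68
tool_pos: [0.5223, 0.3164, 0.0698]
tool_rot: [-3.141, -0.0, 3.088]
contact_force: [0.4, -0.3, 0.3]
opening: 0.0491
grip_force: 0.0
```

Emit:
carry_out(deltas=[[0, 0, 0, 0, 0, 0, 0.6], [0, 0, 0, 0, 0, 0, 0.6], [0, 0, 0.3, 0, 0, 0, 0.6], [0, 0, 0.4, 0, 0, 0, 0.6], [0, 0, 0.4, 0, 0, 0, 0.6], [0, 0, 0.4, 0, 0, 0, 0.6], [0, 0, 0, 0, 0, 0, 0.6], [0, 0, 0, 0, 0, 0, 0.6]])

```text
time: 8.35
tool_pos: [0.5221, 0.3162, 0.0543]
tool_rot: [-3.141, -0.001, 3.088]
contact_force: [-0.5, -0.0, -0.1]
opening: 0.055
grip_force: 0.0
```

```bash
cat > tips.py <<'E'
import numpy as np,cv2,sys
from h import world
from cell import robot,cams
s=robot.observe();print(s['time'],s['tool_pos'],s['tool_rot'],s['opening'],s['contact_force'])
o=[]
for n,(u,v) in (("scene",(252,280)),("side",(245,310))):
    c=cams.read_camera(n);W=world(c);b=np.load(n+".npz")
    m=np.zeros((480,640),bool);m[v-80:v+60,u-70:u+70]=1
    new=m&(np.abs(c["depth"]-b["depth"])>.008)&(c["depth"]>0)&(c["image"].min(2)>60)&(np.hypot(W[...,0]-.522,W[...,1]-.316)<.06)
    for lo in np.arange(.055,.125,.01):
        p=W[new&(W[...,2]>lo)&(W[...,2]<lo+.01)]
        if len(p):print(n,round(lo,3),len(p),p.min(0).round(3),p.max(0).round(3))
    o.append(cv2.resize(c["image"][v-80:v+60,u-70:u+70],(400,400),interpolation=cv2.INTER_CUBIC))
cv2.imwrite(sys.argv[1],np.hstack(o))
E
python3 tips.py pics/b3.png
```

```text
8.35 [0.52206884 0.3162336  0.05432467] [-3.14104531e+00 -9.02267790e-04  3.08775761e+00] 0.05499782684707977 [-0.48067618 -0.01778254 -0.14492256]
scene 0.075 11 [0.511 0.286 0.081] [0.531 0.351 0.085]
scene 0.085 49 [0.508 0.276 0.085] [0.529 0.358 0.095]
scene 0.095 91 [0.508 0.273 0.095] [0.535 0.363 0.105]
scene 0.105 85 [0.509 0.275 0.105] [0.533 0.364 0.115]
scene 0.115 64 [0.508 0.274 0.115] [0.516 0.364 0.125]
scene 0.125 34 [0.508 0.278 0.125] [0.531 0.29  0.134]
side 0.075 11 [0.508 0.286 0.083] [0.529 0.349 0.085]
side 0.085 80 [0.507 0.276 0.085] [0.529 0.36  0.095]
side 0.095 135 [0.507 0.275 0.095] [0.53  0.364 0.105]
side 0.105 128 [0.506 0.273 0.105] [0.529 0.364 0.115]
side 0.115 99 [0.506 0.273 0.115] [0.528 0.365 0.125]
side 0.125 72 [0.506 0.272 0.125] [0.529 0.365 0.135]
```

View pics/b3.png

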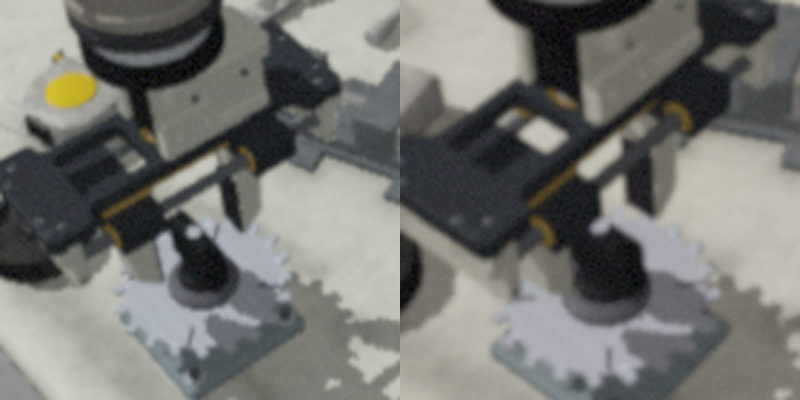

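The open jaws straddle the bar with tips at about 0.083, centred in y to about 2 mm. I'll go down 2.0 cm and close.

Emit:
carry_out(deltas=[[0, 0, 0.4, 0, 0, 0, 0.6], [0, 0, 0.6, 0, 0, 0, 0.6], [0, 0, 0.6, 0, 0, 0, 0.6], [0, 0, 0.4, 0, 0, 0, 0.6], [0, 0, 0, 0, 0, 0, 0.6], [0, 0, 0, 0, 0, 0, 0], [0, 0, 0, 0, 0, 0, 0], [0, 0, 0, 0, 0, 0, 0]], force=30)

```text
time: 9.12
tool_pos: [0.5225, 0.3165, 0.0351]
tool_rot: [3.141, 0.0, 3.088]
contact_force: [0.1, -0.9, 0.7]
opening: 0.0396
grip_force: 0.0
```

Emit:
carry_out(deltas=[[0, 0, 0, 0, 0, 0, 0], [0, 0, 0, 0, 0, 0, 0], [0, 0, 0, 0, 0, 0, 0], [0, 0, 0, 0, 0, 0, 0], [0, 0, 0, 0, 0, 0, 0], [0, 0, 0, 0, 0, 0, 0], [0, 0, 0, 0, 0, 0, 0], [0, 0, 0, 0, 0, 0, 0]], force=30)

```text
time: 9.78
tool_pos: [0.5222, 0.3137, 0.035]
tool_rot: [-3.137, -0.001, 3.088]
contact_force: [-1.1, -10.4, 4.4]
opening: 0.0142
grip_force: 30.0
```

The bar is held at 14.2 mm. I'll take up the 2.6 mm offset, then turn clockwise (positive about tool z).

Emit:
carry_out(deltas=[[0, -0.15, 0, 0, 0, 0, 0], [0, -0.12, 0, 0, 0, 0, 0], [0, 0, 0, 0, 0, 0, 0], [0, 0, 0, 0, 0, 0.05, 0], [0, 0, 0, 0, 0, 0.08, 0], [0, 0, 0, 0, 0, 0.08, 0], [0, 0, 0, 0, 0, 0.08, 0], [0, 0, 0, 0, 0, 0.08, 0]], force=30)

```text
time: 10.45
tool_pos: [0.5225, 0.3144, 0.035]
tool_rot: [3.14, 0.001, 2.714]
contact_force: [0.6, 2.3, 1.1]
opening: 0.0136
grip_force: 30.0
```

Emit:
carry_out(deltas=[[0, 0, 0, 0, 0, 0.09, 0], [0, 0, 0, 0, 0, 0.09, 0], [0, 0, 0, 0, 0, 0.09, 0], [0, 0, 0, 0, 0, 0.09, 0], [0, 0, 0, 0, 0, 0.09, 0], [0, 0, 0, 0, 0, 0.09, 0], [0, 0, 0, 0, 0, 0.09, 0], [0, 0, 0, 0, 0, 0.08, 0]], force=30)

```text
time: 11.12
tool_pos: [0.5235, 0.3153, 0.0351]
tool_rot: [3.138, -0.001, 2.004]
contact_force: [3.7, 4.7, -3.3]
opening: 0.0137
grip_force: 30.0
```

Emit:
carry_out(deltas=[[0, 0, 0, 0, 0, 0.08, 0], [0, 0, 0, 0, 0, 0.07, 0], [0, 0, 0, 0, 0, 0, 0], [0, 0, 0, 0, 0, 0, 0], [0, 0, 0, 0, 0, 0, 0], [0, 0, 0, 0, 0, 0, 0], [0, 0, 0, 0, 0, 0, 0], [0, 0, 0, 0, 0, 0, 0]], force=30)

```text
time: 11.78
tool_pos: [0.5237, 0.3155, 0.0351]
tool_rot: [3.137, -0.002, 1.858]
contact_force: [4.5, 6.0, -3.6]
opening: 0.0143
grip_force: 30.0
```

Turned 1.23 rad with grip kept. I'll release and rise.

Emit:
carry_out(deltas=[[0, 0, 0, 0, 0, 0, 0.55], [0, 0, 0, 0, 0, 0, 0.55], [0, 0, 0, 0, 0, 0, 0.55], [0, 0, 0, 0, 0, 0, 0.55], [0, 0, 0, 0, 0, 0, 0.55], [0, 0, 0, 0, 0, 0, 0.55], [0, 0, 0, 0, 0, 0, 0.55], [0, 0, 0, 0, 0, 0, 0.55]])

```text
time: 12.45
tool_pos: [0.5222, 0.3136, 0.0349]
tool_rot: [-3.142, 0.0, 1.858]
contact_force: [-0.1, 0.4, -0.4]
opening: 0.05
grip_force: 0.0
```

Emit:
carry_out(deltas=[[0, 0, -0.5, 0, 0, 0, 0.55], [0, 0, -1.5, 0, 0, 0, 0.55], [0, 0, -2, 0, 0, 0, 0.55], [0, 0, -2.5, 0, 0, 0, 0.55], [0, 0, -3, 0, 0, 0, 0.55], [0, 0, -3, 0, 0, 0, 0.55], [0, 0, -2, 0, 0, 0, 0.55], [0, 0, 0, 0, 0, 0, 0.55]])

```text
time: 13.12
tool_pos: [0.5245, 0.3147, 0.1857]
tool_rot: [3.132, -0.001, 1.858]
contact_force: [0.6, -0.5, -0.8]
opening: 0.0506
grip_force: 0.0
```

```bash
python3 - <<'E'
from cell import robot,cams
import numpy as np,cv2
from h import world
s=robot.observe();print(s['time'],s['tool_pos'],s['opening'],s['contact_force'])
for n,(u,v) in (("scene",(252,292)),("side",(245,322))):
    c=cams.read_camera(n);W=world(c);g=c["image"].max(2);b=np.load(n+".npz")
    k=(g<75)&(W[...,2]>.085)&(W[...,2]<.1)&(np.hypot(W[...,0]-.522,W[...,1]-.316)<.035);t=W[k]
    print(n,len(t),t.mean(0),cv2.minAreaRect((t[:,:2]*1000).astype(np.float32)))
c=cams.read_camera("wrist");cv2.imwrite("pics/w4.png",c["image"])
E
```

```text
13.1167 [0.52447572 0.31474735 0.18571372] 0.050580496461358704 [ 0.57466848 -0.51541379 -0.84916236]
scene 154 [0.52060146 0.31766786 0.09037512] ((522.08251953125, 316.1272277832031), (12.264542579650879, 45.40690231323242), 17.296831130981445)
side 223 [0.51797991 0.31958878 0.09110721] ((520.0057373046875, 316.8924560546875), (11.606183052062988, 45.482295989990234), 15.537430763244629)
```

View pics/w4.png

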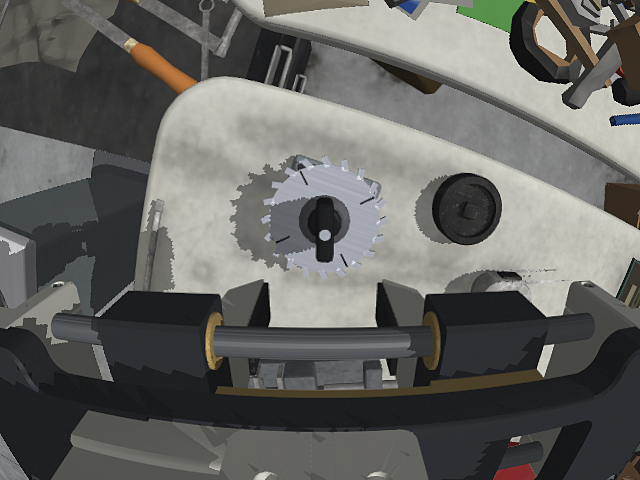

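The wrist view shows the bar upright in the image at about (324,228), clear of the jaws. By depth it has turned 70–71° clockwise, so I'll hand in.

```bash
python3 -c "
from cell import robot
print(robot.hand_in())"
```

```text
the job is handed in; nothing more can be done
None
```

The saw blade's knob is turned about 70° clockwise and released, the abrasive disc's knob was not touched, and the job was handed in at about 13 s. The first grip closed on air just above the bar because the fingertips sat about 38 mm higher than the reported pose; the second held.

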